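# Clip the dumpling rolling pin into its spring holder

## Robot

A 7-joint arm with a two-finger parallel gripper is mounted at the origin on the work surface. World frame = base frame: x ahead of the robot, y to its left, z up, the work surface at z = 0. Lengths are in m, angles in rad, forces in N, time in s.
With the tool pointing down it reaches from about 0.35 to 0.9 m from the base axis. Payload 7.2 kg.
Tool frame: the origin (TCP) lies on the centre line of the jaws, within the pads' length; the fingertips stand nose_length ahead of it and the grasp point (between the pads) lies 6 mm ahead of it (nose_length is the distance from the TCP to the fingertips, in m); z points along the fingers, y is the line along which they close (so a half turn about z gives the same grasp; the last joint's range is limited). The gripper opens to 88 mm and grips with 3 to 60 N. Pads are 20 mm wide; open, the fingers measure 115 mm over their backs; the gripper's body (75 mm by 178 mm) begins 61 mm behind the grasp point.
Start: joints at [1.095, 0.411, -0.013, 1.596, 0.006, 1.134, -0.082], TCP at [0.248, -0.574, 0.219] pointing down, gripper open.
Joint ranges: [-2.95, 2.95], [-0.29, 1.99], [-1.47, 1.44], [0.14, 2.54], [-1.03, 4.17], [0.13, 1.85], [-2.86, 2.86]. Speed limits (rad/s): [2.39, 2.39, 3.01, 3.01, 3.14, 3.14, 3.14].

## Interface

Orientations are given as a unit quaternion [x, y, z, w].
In Python, from plant import sense, camera, finish_job, nose_length gives the robot as it stands. The module is installed in compiled form; this text tells all that it offers.
- The arm moves only by the tool send_rows, never from a script. Its argument "targets" is a list of rows, each a list of 3 entries, a list of its own where there are three numbers: the opening, from 0 (shut) to 1 (fully open), then the shift along the tool's x, y, z in cm, then the turn, a rotation vector about the tool's x, y, z in degrees. A call has 1 to 20 rows; each row shifts and turns the commanded pose from where the row before left it, along the tool's axes as they then stand; what a row does not reach is not made up. A row lasts 1/8 s, in which the tool goes at most 62.5 mm and 10.7 degrees, less where a joint would pass 70% of its speed; a pose out of reach is approached as far as the arm can. A call with a gripper value outside its range is refused whole. The fingers move at their own pace and stop on an object; the grip force is fixed at half the most. Time passes only in rows, so rows that do not move let the fingers close. It gives the time, the measured TCP pose, the force, the opening and the grip force at its end, in the units of the state.
- sense(): the state, without advancing time (a new reading comes with each control period).
- camera(name): name is "scene" or "top" or "wrist"; returns a dict with "color" (480x640x3 uint8, red, green, blue), "range_z" (480x640 float32, m along the optical axis (not along the pixel's ray), 0 where there is no reading), "intrinsics" (3x3 intrinsics, pixels), "xyz" and "orientation" of the camera in the world; the wrist camera has in their place "hand_eye" (4x4, takes a point from camera to tool coordinates, whose origin is the TCP and whose axes are the flange's). Camera axes: x right, y down, z forward; pixel columns grow to the right and rows downward; lengths in m; the calibration is good to about 2 mm. The wrist camera is an equidistant fisheye: a pixel r from the principal point sees the ray r / f radians off the axis. A picture is of the moment at which its call begins: read the wrist's pose just before it.
- finish_job(): hands the job in; it is judged then, once.
The state is a dict: "time": time; "joint_positions": joint angles; "joint_vel": joint speeds; "tau": joint torques, N m; "ee_pos": TCP position; "tool_rot": TCP orientation; "wrist_force": force on the tool from outside, world axes, zero at the start; "torque": the same for the moment, N m; "finger_gap": finger opening in m; "finger_force": force on a finger pad.
Only numpy, scipy, OpenCV 4.12 (cv2) and the standard library are available. Lean on these libraries where they do the work, as an engineer would, in place of code of your own. Each camera call takes 0.05 s, during which the arm holds its last target. There are 200 camera calls.

## Task

Put the little wooden rolling pin away: pick it up off the cart top and press it down from above into the two spring clips of its holder until it snaps fully home, then let go. Don't knock over the salt shaker or the pepper grinder.

Things in the scene. Friction and masses are not known exactly. Their poses are not given: they have to be found in the camera images.
- rolling_pin_center (a point): Small rolling pin: a plain straight mid-brown wooden dowel, 220 mm long, 24 mm diameter, 50 to 95 g, lying loose on the cart top (it can roll). The wooden spoon nearby, with a bowl at one end, is not it. Point: its centre, 12 mm above the surface as it lies; x runs along the pin (both ends alike; y and z turn as it rolls).
- holder_seat (a point): Fixed holder: beech foot 150x70x14 mm with two steel spring clips (18 mm wide, 110 mm apart along x). Point: the pin's centre when home, midway between clips, 70 mm above the cart; x along the pin, y across jaws, z up. Jaw lips, 16 mm apart 80 mm up, spread as the pin is pushed in (10-15 N); flares above, 45 mm wide, top 104 mm up. Between the clips all is open to the foot.
- shaker: Glass salt shaker with a rounded steel cap, 42 mm diameter, 73 mm tall, standing loose. Origin at the centre of its base, z up.
- grinder: Orange plastic pepper grinder with a turning knob on top, 52 mm diameter, 120 mm tall, standing loose. Origin at the centre of its base, z up.
There are look-alikes about, which are no part of the job. Several things look just like the grinder: the one meant starts farthest to the robot's right. Leave any red look-alike of the part that bears holder_seat alone.

How it is judged:
By the outcome, as a careful person would: the job done as asked, in the order asked, and still so for the second after the job is handed in, with the robot touching nothing.
It also fails if it takes over 42 s, if anything falls off the work surface, if the arm or the gripper's body presses on something with over 40 N, if the wrist force passes 120 N, or if a joint passes its speed limit or range.

## Working session

There is one attempt and no reset: what is moved stays moved. The work goes in short steps, Python scripts to look and compute and a tool call to move; the robot and the scene stay as the last step left them, time stands still between calls to the robot, and variables do not carry over. Pictures are saved under pics/ and viewed, at most 10 in all, crops included, and the job is handed in when it is done.

Besides the shell and the picture viewer there is one more tool, called after "Request:" by a JSON object that holds its "fn" and its "kwargs". send_rows: Moves the arm, as the interface text tells. Its arguments: {"type":"object","properties":{"targets":{"type":"array","items":{"type":"array"}}},"required":["targets"]}

```bash
mkdir -p pics; cat > h.py <<'E'
import numpy as np, cv2
from scipy.spatial.transform import Rotation as R
from plant import sense, camera, finish_job, nose_length
def cloud(c):
    z=c["range_z"]; K=np.array(c["intrinsics"]); v,u=np.mgrid[:480,:640]
    p=np.stack([(u-K[0,2])/K[0,0]*z,(v-K[1,2])/K[1,1]*z,z],-1)
    return p@R.from_quat(c["orientation"]).as_matrix().T+np.array(c["xyz"])
E
python3 - <<'E'
from h import *
import pickle
print(nose_length if not callable(nose_length) else nose_length()); s=sense(); print(s)
for n in ("scene","top"):
    c=camera(n); pickle.dump(c,open(n+".pkl","wb")); cv2.imwrite(f"pics/{n}.png",c["color"][...,::-1]); print(n,c["xyz"],c["orientation"],c["intrinsics"])
E
```

```text
0.025
{'time': 0.0, 'joint_positions': array([ 1.09478813,  0.41187471, -0.01268871,  1.59700896,  0.00558895,
        1.13432313, -0.0821785 ]), 'joint_vel': array([-3.11383909e-04, -2.97155502e-04, -3.68148765e-05,  1.24038834e-03,
       -1.09645713e-03, -3.68479623e-04, -1.44515693e-04]), 'tau': array([-3.92119625e-05, -5.87936318e+01,  6.41626697e-01, -2.91078043e+01,
       -5.38897701e-02,  1.82410696e-02,  1.55769253e-04]), 'ee_pos': array([ 0.24762595, -0.57330384,  0.21773928]), 'tool_rot': array([ 9.79281165e-01,  2.02503771e-01, -2.13964623e-04, -7.59779290e-04]), 'wrist_force': array([ 0.53035035,  0.47001246, -0.3853693 ]), 'torque': array([-0.0530703 , -0.00874905, -0.03705836]), 'finger_force': 0.0, 'finger_gap': 0.08771687598029504}
scene [1.18523903 0.16888211 0.67074039] [ 0.57806755  0.70008666 -0.33048626 -0.25786704] [[616.96519677   0.         320.69258042]
 [  0.         616.96519677 242.75320033]
 [  0.           0.           1.        ]]
top [ 0.39747173 -0.00131511  0.82689245] [ 0.71201418 -0.69817194  0.04131629 -0.06232751] [[484.30383454   0.         319.33090109]
 [  0.         484.30383454 230.37617123]
 [  0.           0.           1.        ]]
```

View pics/top.png

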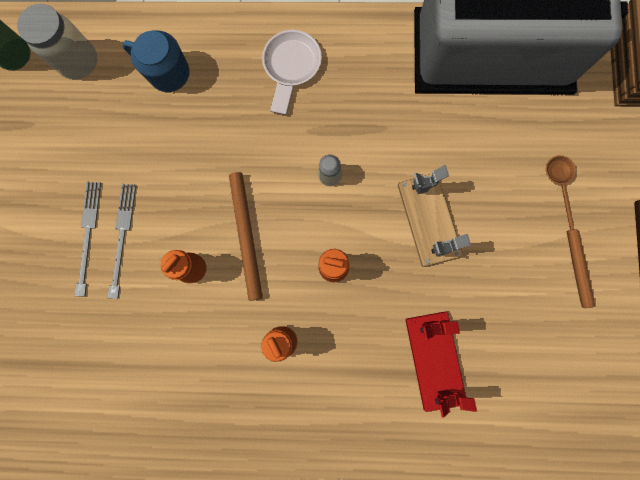

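View pics/scene.png

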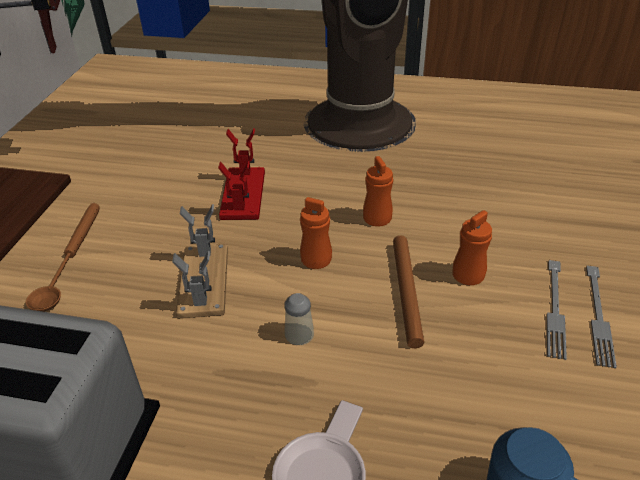

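The top view shows the pin from (237,175) to (255,298), the beech holder around (432,215) with its clips at (428,182) and (450,246), and the shaker at (330,170). Grinders are at (333,265), (180,265) and (279,344), and the red look-alike is at (440,365). The scene view agrees. Next I'll measure these.

```bash
python3 - <<'E'
from h import *
import pickle
c=pickle.load(open("top.pkl","rb")); P=cloud(c); s=pickle.load(open("scene.pkl","rb")); S=cloud(s)
print("table z", np.median(P[350:470,100:400,2]), np.median(S[60:100,480:600,2]))
def box(Q,u0,v0,u1,v1): return Q[v0:v1,u0:u1].reshape(-1,3)
def stat(n,p): print(n,len(p),p.mean(0).round(4),p.min(0).round(3),p.max(0).round(3))
def axis(n,p):
    r=cv2.minAreaRect(p[:,:2].astype(np.float32)*1000); stat(n,p); print("  rect",np.round(r[0],1),np.round(r[1],1),round(r[2],2)); 
    u=np.linalg.svd(p[:,:2]-p[:,:2].mean(0),full_matrices=False)[2][0]; print("  axis deg",np.degrees(np.arctan2(u[1],u[0])).round(2))
p=box(P,222,165,268,305); axis("pin",p[(p[:,2]>.009)&(p[:,2]<.04)])
p=box(P,395,160,470,270); axis("foot",p[(p[:,2]>.009)&(p[:,2]<.02)])
for n,b in (("clipA",(405,160,455,200)),("clipB",(425,225,475,265))):
    p=box(P,*b); q=p[p[:,2]>.03]; stat(n,q); print(q[q[:,2]>.09].mean(0).round(4))
# scene clips
p=box(S,165,195,235,320); q=p[(p[:,2]>.06)&(p[:,2]<.12)]; stat("clips scene",q)
for n,b in (("shaker",(312,145,350,190)),("gr1",(310,240,355,290)),("gr2",(155,245,210,290)),("gr3",(255,320,305,370))):
    p=box(P,*b); p=p[p[:,2]>.03]; q=p[p[:,2]>p[:,2].max()-.02]; stat(n,q)
E
```

```text
table z 0.0003073253438949375 -0.18212557295140241
pin 1802 [0.5051 0.1489 0.0215] [0.398 0.118 0.009] [0.616 0.183 0.029]
  rect [507.2 150.9] [220.4  24.6] 11.6
  axis deg -168.43
foot 2937 [ 0.5369 -0.16    0.0144] [ 0.46  -0.216  0.009] [ 0.619 -0.109  0.02 ]
  rect [ 540.9 -162.5] [149.8  70.9] 16.49
  axis deg -162.68
clipA 525 [ 0.5911 -0.1484  0.0833] [ 0.397 -0.173  0.031] [ 0.609 -0.001  0.827]
[ 0.5896 -0.1482  0.1192]
clipB 466 [ 0.4878 -0.1794  0.0859] [ 0.397 -0.204  0.031] [ 0.503 -0.001  0.827]
[ 0.4876 -0.1795  0.1144]
clips scene 725 [ 0.5501 -0.1624  0.0867] [ 0.473 -0.204  0.06 ] [ 0.611 -0.122  0.105]
shaker 9 [ 0.3975 -0.0013  0.8269] [ 0.397 -0.001  0.827] [ 0.397 -0.001  0.827]
gr1 7 [ 0.3975 -0.0013  0.8269] [ 0.397 -0.001  0.827] [ 0.397 -0.001  0.827]
gr2 11 [ 0.3975 -0.0013  0.8269] [ 0.397 -0.001  0.827] [ 0.397 -0.001  0.827]
gr3 11 [ 0.3975 -0.0013  0.8269] [ 0.397 -0.001  0.827] [ 0.397 -0.001  0.827]
```

```bash
python3 - <<'E'
from h import *
import pickle
c=pickle.load(open("top.pkl","rb")); P=cloud(c); s=pickle.load(open("scene.pkl","rb")); S=cloud(s)
def circ(Q,b,zmin,zmax):
    u0,v0,u1,v1=b; p=Q[v0:v1,u0:u1].reshape(-1,3); p=p[(p[:,2]>zmin)&(p[:,2]<zmax)]; return len(p), p.mean(0).round(3),p.min(0).round(3),p.max(0).round(3)
for n,b in (("shaker",(312,145,350,190)),("gr1",(310,240,355,290)),("gr2",(155,245,210,290)),("gr3",(255,320,305,370))):
    print(n,*circ(P,b,.06,.13))
for n,b in (("shaker",(280,285,318,350)),("gr1",(295,195,335,270)),("gr2",(450,205,495,290)),("gr3",(360,155,398,230))):
    print("S",n,*circ(S,b,.02,.13))
# clip details in the holder frame
a=np.radians(16.5); u=np.array([np.cos(a),np.sin(a)]); w=np.array([-u[1],u[0]]); o=np.array([.541,-.1625])
for nm,Q,b in (("top",P,(395,160,480,270)),("scene",S,(165,195,240,320))):
    p=Q[b[1]:b[3],b[0]:b[2]].reshape(-1,3); p=p[(p[:,2]>.06)&(p[:,2]<.115)]
    x=(p[:,:2]-o)@u; y=(p[:,:2]-o)@w
    for sg in (-1,1):
        for lo,hi in ((.06,.085),(.085,.096),(.096,.115)):
            m=(x*sg>0)&(p[:,2]>=lo)&(p[:,2]<hi)
            if m.sum()>5: print(nm,sg,lo,m.sum(),"x",np.percentile(x[m],[3,97]).round(4),"y",np.percentile(y[m],[3,50,97]).round(4))
E
```

```text
shaker 371 [0.616 0.008 0.07 ] [ 0.6   -0.009  0.06 ] [0.634 0.026 0.078]
gr1 722 [ 0.455 -0.001  0.1  ] [ 0.434 -0.023  0.081] [0.478 0.022 0.123]
gr2 791 [0.449 0.236 0.099] [0.427 0.219 0.061] [0.473 0.262 0.123]
gr3 776 [0.333 0.081 0.1  ] [0.308 0.059 0.081] [0.354 0.104 0.123]
S shaker 1010 [0.629 0.011 0.052] [ 0.606 -0.009  0.02 ] [0.641 0.028 0.075]
S gr1 1634 [0.47  0.002 0.071] [ 0.439 -0.026  0.02 ] [0.486 0.024 0.122]
S gr2 1784 [0.464 0.24  0.07 ] [0.434 0.216 0.02 ] [0.478 0.266 0.121]
S gr3 1389 [0.346 0.083 0.069] [0.316 0.057 0.02 ] [0.36  0.108 0.121]
top -1 0.06 85 x [-0.0639 -0.0463] y [-0.0127 -0.0058  0.0172]
top -1 0.085 103 x [-0.0636 -0.0473] y [-0.0185 -0.0135  0.0172]
top -1 0.096 124 x [-0.0636 -0.0469] y [-0.025  -0.0189  0.0251]
top 1 0.06 112 x [0.0459 0.0632] y [-0.0153  0.0001  0.0167]
top 1 0.085 100 x [0.0461 0.0634] y [-0.0187 -0.0141  0.0167]
top 1 0.096 121 x [0.0459 0.0632] y [-0.0252 -0.0196  0.0246]
scene -1 0.06 145 x [-0.0632 -0.044 ] y [-0.0172  0.0082  0.0165]
scene -1 0.085 90 x [-0.0638 -0.0441] y [-0.0194 -0.0139  0.0178]
scene -1 0.096 91 x [-0.0636 -0.0444] y [-0.0252 -0.0196  0.0244]
scene 1 0.06 176 x [0.0471 0.0658] y [-0.0175  0.0072  0.016 ]
scene 1 0.085 107 x [0.0481 0.0651] y [-0.0199 -0.0146  0.0173]
scene 1 0.096 116 x [0.0464 0.0656] y [-0.0259 -0.0205  0.0237]
```

Pin centre is (0.507, 0.151) with its axis at 11.6°. The seat is (0.541, -0.163) with its axis at 16.5°. The measured sizes match the ones given.

The left grinder stands where the gripper body would come down on a centred grasp. So I'll grip 38 mm towards the far end, shift the pin right into free space, then regrip it at the centre.

Request:
{"fn": "send_rows", "kwargs": {"targets": [[1,[0,0,0],[0,0,5.9]],[1,[0,0,0],[0,0,5.9]],[1,[2.73,-4.11,0],[0,0,0]],[1,[2.73,-4.11,0],[0,0,0]],[1,[2.73,-4.11,0],[0,0,0]],[1,[2.73,-4.11,0],[0,0,0]],[1,[2.73,-4.11,0],[0,0,0]],[1,[2.73,-4.11,0],[0,0,0]],[1,[2.73,-4.11,0],[0,0,0]],[1,[2.73,-4.11,0],[0,0,0]],[1,[2.73,-4.11,0],[0,0,0]],[1,[2.73,-4.11,0],[0,0,0]],[1,[2.73,-4.11,0],[0,0,0]],[1,[2.73,-4.11,0],[0,0,0]],[1,[2.73,-4.11,0],[0,0,0]],[1,[2.73,-4.11,0],[0,0,0]],[1,[2.73,-4.11,0],[0,0,0]],[1,[2.73,-4.11,0],[0,0,0]]]}}

```text
time: 2.35
ee_pos: [0.5442, 0.1593, 0.2182]
tool_rot: [0.995, 0.101, -0.0, 0.0]
wrist_force: [0.3, -0.2, -0.2]
finger_gap: 0.0881
finger_force: 0.0
```

```bash
cat >> h.py <<'E'
def delta(x,y,z,yaw):
    s=sense(); T=R.from_quat(s["tool_rot"]); a=np.radians(yaw)
    G=R.from_matrix(np.array([[np.cos(a),np.sin(a),0],[np.sin(a),-np.cos(a),0],[0,0,-1]]))
    print("t",round(s["time"],2),"pos",s["ee_pos"].round(4),"F",s["wrist_force"].round(1),"gap",round(s["finger_gap"],4),"turn deg",np.degrees((T.inv()*G).as_rotvec()).round(2),"shift cm in goal axes",(G.inv().apply(np.array([x,y,z])-s["ee_pos"])*100).round(2))
E
python3 - <<'E'
from h import *
delta(.544,.159,.029,11.6)
s=sense(); c=camera("wrist"); H=np.array(c["hand_eye"]); K=np.array(c["intrinsics"])
cv2.imwrite("pics/w1.png",c["color"][...,::-1])
v,u=np.mgrid[:480,:640]; dx=u-K[0,2]; dy=v-K[1,2]; r=np.hypot(dx,dy)+1e-9; th=r/K[0,0]
z=c["range_z"]; k=np.tan(np.clip(th,0,1.4))/r*z
p=np.stack([dx*k,dy*k,z],-1)@H[:3,:3].T+H[:3,3]
w=R.from_quat(s["tool_rot"]).apply(p.reshape(-1,3))+s["ee_pos"]
hsv=cv2.cvtColor(c["color"],cv2.COLOR_RGB2HSV).reshape(-1,3)
ok=(z.ravel()>0)&(w[:,2]>.01)&(w[:,2]<.03)&(abs(w[:,0]-.507)<.14)&(abs(w[:,1]-.151)<.05)&((th<1.2).ravel())
q=w[ok]; print(len(q),q.mean(0),cv2.minAreaRect(q[:,:2].astype(np.float32)*1000))
E
```

```text
t 2.35 pos [0.5442 0.1593 0.2182] F [ 0.3 -0.2 -0.2] gap 0.0881 turn deg [ 0.01  0.03 -0.06] shift cm in goal axes [-0.03  0.02 18.92]
4535 [0.51703772 0.1517504  0.02069998] ((507.9171142578125, 149.65013122558594), (219.76426696777344, 24.2486629486084), 11.51701545715332)
```

The wrist view puts the pin at (0.508, 0.150), within about 2 mm of the top view. Descending to grip.

Request:
{"fn": "send_rows", "kwargs": {"targets": [[1,[0,0.1,4.5],[0,0,0]],[1,[0,0,4.5],[0,0,0]],[1,[0,0,4],[0,0,0]],[1,[0,0,3],[0,0,0]],[1,[0,0,2],[0,0,0]],[1,[0,0,0.9],[0,0,0]],[0,[0,0,0],[0,0,0]],[0,[0,0,0],[0,0,0]],[0,[0,0,0],[0,0,0]],[0,[0,0,0],[0,0,0]],[0,[0,0,0],[0,0,0]],[0,[0,0,0],[0,0,0]]]}}

```text
time: 3.9
ee_pos: [0.5442, 0.1571, 0.0296]
tool_rot: [0.995, 0.101, 0.0, 0.0]
wrist_force: [-0.4, 0.3, -0.3]
finger_gap: 0.0315
finger_force: 0.0
```

Request:
{"fn": "send_rows", "kwargs": {"targets": [[0,[0,0,0],[0,0,0]],[0,[0,0,0],[0,0,0]],[0,[0,0,0],[0,0,0]],[0,[0,0,-0.7],[0,0,0]],[0,[0,0,-0.8],[0,0,0]],[0,[0,1.5,0],[0,0,0]],[0,[0,1.5,0],[0,0,0]],[0,[0,1.5,0],[0,0,0]],[0,[0,0,0],[0,0,0]]]}}

```text
time: 5.03
ee_pos: [0.5535, 0.1106, 0.0442]
tool_rot: [0.995, 0.099, -0.0, 0.0]
wrist_force: [0.3, 1.1, 0.5]
finger_gap: 0.0002
finger_force: 0.0
```

```bash
python3 - <<'E'
from h import *
c=camera("top"); P=cloud(c); cv2.imwrite("pics/t2.png",c["color"][...,::-1])
c=camera("scene"); cv2.imwrite("pics/s2.png",c["color"][...,::-1]); delta(.553,.113,.029,11.6)
E
```

```text
t 5.12 pos [0.5531 0.1129 0.0444] F [-0.5  0.9  0.5] gap 0.0008 turn deg [-0.02  0.01 -0.07] shift cm in goal axes [-0.01 -0.01  1.54]
```

View pics/s2.png

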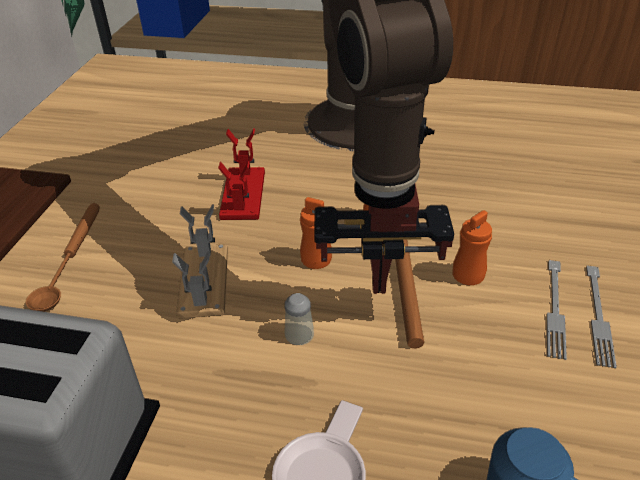

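The gripper shut empty at (380,260), and the pin is still lying near where it was, from (400,240) to (418,340). I'll measure the pin again.

```bash
cat >> h.py <<'E'
def wristpin(cx,cy):
    s=sense(); c=camera("wrist"); H=np.array(c["hand_eye"]); K=np.array(c["intrinsics"])
    v,u=np.mgrid[:480,:640]; dx=u-K[0,2]; dy=v-K[1,2]; r=np.hypot(dx,dy)+1e-9; th=r/K[0,0]
    z=c["range_z"]; k=np.tan(np.clip(th,0,1.4))/r*z
    p=np.stack([dx*k,dy*k,z],-1)@H[:3,:3].T+H[:3,3]
    w=R.from_quat(s["tool_rot"]).apply(p.reshape(-1,3))+s["ee_pos"]
    return c,w.reshape(480,640,3)
E
python3 - <<'E'
from h import *
c,w=wristpin(0,0); cv2.imwrite("pics/w2.png",c["color"][...,::-1])
q=w.reshape(-1,3); q=q[(q[:,2]>.01)&(q[:,2]<.03)&(abs(q[:,0]-.507)<.14)&(abs(q[:,1]-.155)<.06)]; print(cv2.minAreaRect(q[:,:2].astype(np.float32)*1000))
P=cloud(camera("top"))[165:305,215:275].reshape(-1,3); q=P[(P[:,2]>.01)&(P[:,2]<.03)]; print(cv2.minAreaRect(q[:,:2].astype(np.float32)*1000))
E
```

```text
((559.8892822265625, 159.9280548095703), (114.20633697509766, 23.429964065551758), 11.442168235778809)
((0.0, 0.0), (0.0, 0.0), 0.0)
```

View pics/w2.png

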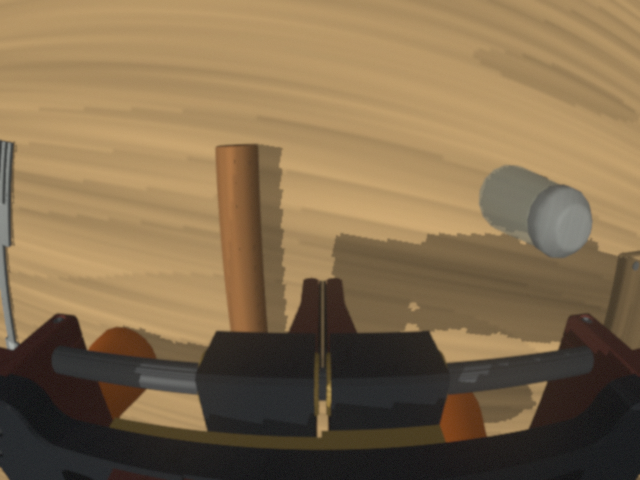

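The wrist view shows the pin at (240,240), undisturbed and still at (0.508, 0.150). The closed fingers are at (323,290). I'll retry about 4 mm lower and check the grip before lifting.

Request:
{"fn": "send_rows", "kwargs": {"targets": [[0,[0,0,-4],[0,0,0]],[1,[0,-2.25,0],[0,0,0]],[1,[0,-2.25,0],[0,0,0]],[1,[0,0,0],[0,0,0]],[1,[0,0,0],[0,0,0]],[1,[0,0,0],[0,0,0]],[1,[0,0,0],[0,0,0]],[1,[0,0,0],[0,0,0]],[1,[0,0,2.5],[0,0,0]],[1,[0,0,2.3],[0,0,0]],[1,[0,0,1.0],[0,0,0]],[0,[0,0,0],[0,0,0]],[0,[0,0,0],[0,0,0]],[0,[0,0,0],[0,0,0]],[0,[0,0,0],[0,0,0]],[0,[0,0,0],[0,0,0]],[0,[0,0,0],[0,0,0]],[0,[0,0,0],[0,0,0]],[0,[0,0,0],[0,0,0]]]}}

```text
time: 7.6
ee_pos: [0.5441, 0.1571, 0.0265]
tool_rot: [0.995, 0.101, -0.0, 0.0]
wrist_force: [0.3, 0.7, -0.4]
finger_gap: 0.0112
finger_force: 0.0
```

```bash
python3 - <<'E'
from h import *
c,w=wristpin(0,0); cv2.imwrite("pics/w3.png",c["color"][...,::-1])
c=camera("scene"); cv2.imwrite("pics/s3.png",cv2.resize(c["color"][150:390,270:590,::-1],None,fx=2,fy=2))
delta(.544,.157,.0265,11.6); print(sense()["finger_force"])
q=w.reshape(-1,3); q=q[(q[:,2]>.01)&(q[:,2]<.03)&(abs(q[:,0]-.58)<.06)&(abs(q[:,1]-.155)<.06)]; print(cv2.minAreaRect(q[:,:2].astype(np.float32)*1000))
E
```

```text
t 7.7 pos [0.5442 0.1571 0.0265] F [-0.1  0.1 -0.7] gap 0.0031 turn deg [-0.   -0.   -0.04] shift cm in goal axes [-0.02  0.    0.  ]
0.0
((567.1241455078125, 162.1461944580078), (99.1002426147461, 24.47224998474121), 11.433608055114746)
```

View pics/s3.png

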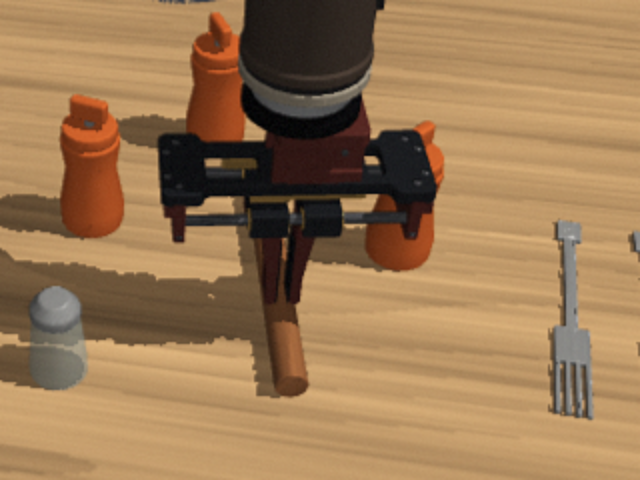

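View pics/w3.png

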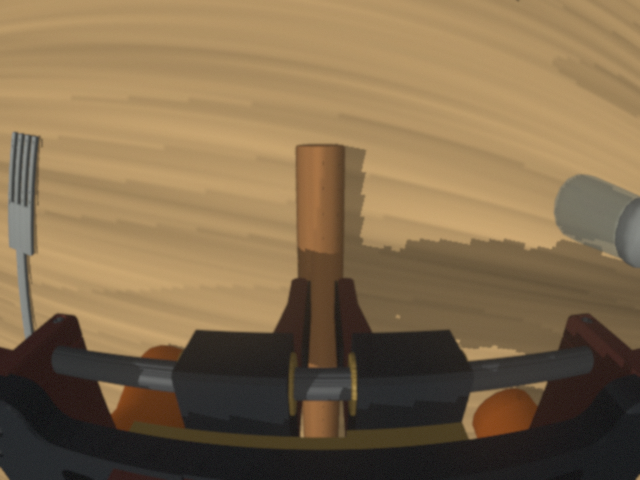

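The scene crop shows the fingertips at (270,300) and (292,302), ending on top of the pin rather than straddling it. I'll measure how high the fingertips really are.

```bash
python3 - <<'E'
from h import *
import plant; print(plant.nose_length, sense()["finger_gap"], sense()["ee_pos"])
c=camera("scene"); S=cloud(c)
for v in range(278,318,3): print(v,[(u,*(S[v,u]*1000).round(0).astype(int)) for u in (401,405,409,413,417)])
s=sense();T=R.from_quat(s["tool_rot"]); p=T.inv().apply(S[255:315,395:425].reshape(-1,3)-s["ee_pos"]); q=p[(abs(p[:,0])<.013)&(abs(p[:,1])<.03)]
print(np.percentile(q[:,2],[50,90,95,99]),)
E
```

```text
0.025 0.0031448120418544065 [0.54415491 0.15707885 0.02652549]
278 [(401, np.int64(500), np.int64(140), np.int64(20)), (405, np.int64(555), np.int64(148), np.int64(74)), (409, np.int64(556), np.int64(154), np.int64(75)), (413, np.int64(546), np.int64(159), np.int64(68)), (417, np.int64(552), np.int64(164), np.int64(74))]
281 [(401, np.int64(504), np.int64(141), np.int64(18)), (405, np.int64(556), np.int64(148), np.int64(69)), (409, np.int64(557), np.int64(154), np.int64(71)), (413, np.int64(551), np.int64(159), np.int64(66)), (417, np.int64(552), np.int64(165), np.int64(68))]
284 [(401, np.int64(511), np.int64(141), np.int64(19)), (405, np.int64(558), np.int64(149), np.int64(65)), (409, np.int64(556), np.int64(154), np.int64(65)), (413, np.int64(552), np.int64(160), np.int64(61)), (417, np.int64(555), np.int64(165), np.int64(65))]
287 [(401, np.int64(518), np.int64(142), np.int64(19)), (405, np.int64(556), np.int64(149), np.int64(58)), (409, np.int64(558), np.int64(155), np.int64(61)), (413, np.int64(553), np.int64(160), np.int64(57)), (417, np.int64(553), np.int64(166), np.int64(58)
[... 1949 characters left out ...]
np.int64(158), np.int64(23)), (413, np.int64(569), np.int64(164), np.int64(25)), (417, np.int64(563), np.int64(170), np.int64(20))]
314 [(401, np.int64(555), np.int64(147), np.int64(1)), (405, np.int64(571), np.int64(153), np.int64(18)), (409, np.int64(572), np.int64(159), np.int64(21)), (413, np.int64(575), np.int64(165), np.int64(25)), (417, np.int64(568), np.int64(170), np.int64(19))]
317 [(401, np.int64(558), np.int64(148), np.int64(-2)), (405, np.int64(573), np.int64(154), np.int64(14)), (409, np.int64(580), np.int64(160), np.int64(24)), (413, np.int64(580), np.int64(165), np.int64(24)), (417, np.int64(576), np.int64(171), np.int64(21))]
[-0.02400476  0.02654196  0.02739554  0.02833741]
```

The fingertips are really at z≈0.031, clear of the pin's top. They stand about 29 mm short of where TCP and nose_length put them. I'll check the z reference and the body's underside before going lower.

```bash
python3 - <<'E'
from h import *
s=sense();T=R.from_quat(s["tool_rot"])
c,w=wristpin(0,0); K=np.array(c["intrinsics"]); print("wrist table z",np.median(w[20:120,200:420,2]), "pin top", np.median(w[170:230,318:323,2]))
print("tips wrist tool", [(u,v,(T.inv().apply(w[v,u]-s["ee_pos"])*1000).round(0)) for v in (283,290,300,315) for u in (298,303,310,336,345)])
S=cloud(camera("scene")); p=T.inv().apply(S.reshape(-1,3)-s["ee_pos"])*1000
m=(abs(p[:,0])<50)&(abs(p[:,1])<95)&(p[:,2]>-120)&(p[:,2]<10)
h=p[m]
for lo in range(-110,5,6):
    a=h[(h[:,2]>=lo)&(h[:,2]<lo+6)]
    if len(a): print(lo,len(a),"x",a[:,0].min().round(),a[:,0].max().round(),"y",a[:,1].min().round(),a[:,1].max().round())
E
```

```text
wrist table z -0.0004992481282975123 pin top 0.023357413100906898
tips wrist tool [(298, 283, array([  0., -12.,  16.])), (303, 283, array([ 12.,  -8., -10.])), (310, 283, array([ 12.,  -5., -11.])), (336, 283, array([ 12.,   7., -11.])), (345, 283, array([-5., 14., 27.])), (298, 290, array([ -9., -13.,  26.])), (303, 290, array([ 12.,  -8., -18.])), (310, 290, array([ 12.,  -4., -18.])), (336, 290, array([ 12.,   7., -18.])), (345, 290, array([-9., 14., 26.])), (298, 300, array([-16., -13.,  27.])), (303, 300, array([ 12.,  -7., -27.])), (310, 300, array([ 12.,  -4., -29.])), (336, 300, array([ 11.,   7., -27.])), (345, 300, array([ 12.,  10., -27.])), (298, 315, array([ 12.,  -8., -40.])), (303, 315, array([ 11.,  -6., -39.])), (310, 315, array([ 12.,  -4., -40.])), (336, 315, array([ 11.,   6., -40.])), (345, 315, array([ 11.,  10., -39.]))]
-110 511 x -16.0 36.0 y -84.0 86.0
-104 645 x -26.0 37.0 y -80.0 81.0
-98 323 x -24.0 36.0 y -80.0 81.0
-92 140 x -10.0 36.0 y -80.0 81.0
-86 15 x -7.0 32.0 y -79.0 81.0
-80 1 x 13.0 13.0 y -3.0 -3.0
-74 9 x 9.0 13.0 y -5.0 7.0
-68 56 x 7.0 14.0 y -13.0 15.0
-62 70 x 3.0 14.0 y -13.0 14.0
-56 61 x -0.0 15.0 y -11.0 13.0
-50 51 x -3.0 14.0 y -11.0 13.0
-44 50 x -8.0 14.0 y -10.0 12.0
-38 45 x 3.0 15.0 y -9.0 11.0
-32 42 x -2.0 13.0 y -8.0 10.0
-26 46 x -3.0 15.0 y -7.0 10.0
-20 48 x -10.0 14.0 y -8.0 10.0
-14 44 x -10.0 14.0 y -8.0 10.0
-8 28 x -50.0 13.0 y -94.0 9.0
-2 141 x -50.0 49.0 y -95.0 8.0
4 297 x -50.0 50.0 y -95.0 11.0
```

The table reads z≈0 and the body's underside sits 80 mm behind the tips, as it should. So the whole gripper is about 30 mm back from the reported TCP: the tips are at tool z ≈ -5 mm. I'll use that from here on, with tips at 3 mm giving a reported z of about -0.002.

Request:
{"fn": "send_rows", "kwargs": {"targets": [[0.7,[0,0,0],[0,0,0]],[0.7,[0,0,0],[0,0,0]],[0.7,[0,0,0],[0,0,0]],[0.7,[0,0,0],[0,0,0]],[0.7,[0,0,0],[0,0,0]],[0.7,[0,0,0],[0,0,0]],[0.7,[0,0,0],[0,0,0]],[0.7,[0,0,1.0],[0,0,0]],[0.7,[0,0,1.0],[0,0,0]],[0.7,[0,0,0.6],[0,0,0]],[0.7,[0,0,0.2],[0,0,0]]]}}

```text
time: 9.22
ee_pos: [0.5437, 0.157, -0.0022]
tool_rot: [0.995, 0.101, -0.001, 0.0]
wrist_force: [0.3, -0.2, 0.6]
finger_gap: 0.0609
finger_force: 0.0
```

Request:
{"fn": "send_rows", "kwargs": {"targets": [[0,[0,0,0],[0,0,0]],[0,[0,0,0],[0,0,0]],[0,[0,0,0],[0,0,0]],[0,[0,0,0],[0,0,0]],[0,[0,0,0],[0,0,0]],[0,[0,0,0],[0,0,0]]]}}

```text
time: 9.98
ee_pos: [0.5443, 0.1571, -0.0013]
tool_rot: [0.995, 0.101, 0.0, -0.0]
wrist_force: [-0.2, 0.5, 2.5]
finger_gap: 0.0231
finger_force: 30.0
```

Gripped at 30 N. Now I'll lift it, shift it 4.5 cm right, set it down and regrip at the centre.

Request:
{"fn": "send_rows", "kwargs": {"targets": [[0,[0,0,-0.8],[0,0,0]],[0,[0,0,-0.8],[0,0,0]],[0,[0,1.5,0],[0,0,0]],[0,[0,1.5,0],[0,0,0]],[0,[0,1.5,0],[0,0,0]],[0,[0,0,0.8],[0,0,0]],[0,[0,0,0.6],[0,0,0]],[0,[0,0,0.2],[0,0,0]],[0,[0,0,0],[0,0,0]],[0.6,[0,0,0],[0,0,0]],[0.6,[0,0,0],[0,0,0]],[0.6,[0,0,0],[0,0,0]],[0.6,[0,0,0],[0,0,0]]]}}

```text
time: 11.6
ee_pos: [0.5531, 0.1131, -0.0016]
tool_rot: [0.995, 0.101, -0.0, -0.0]
wrist_force: [0.0, 0.1, -1.0]
finger_gap: 0.0527
finger_force: 0.0
```

```bash
python3 - <<'E'
from h import *
delta(.553,.113,-.002,11.6)
S=cloud(camera("scene")); S0=S[220:350,330:440].reshape(-1,3); q=S0[(S0[:,2]>.01)&(S0[:,2]<.026)&(abs(S0[:,0]-.52)<.13)&(abs(S0[:,1]-.11)<.04)]
s=sense(); p=R.from_quat(s["tool_rot"]).inv().apply(q-s["ee_pos"])*1000
print(np.percentile(p[:,0],[0.5,2,98,99.5]).round(1),cv2.minAreaRect(q[:,:2].astype(np.float32)*1000))
for lo in range(-150,90,30):
    a=p[(p[:,0]>=lo)&(p[:,0]<lo+30)]
    if len(a): print(lo,len(a),np.percentile(a[:,1],[2,98]).round(1))
E
```

```text
t 11.6 pos [ 0.5531  0.1131 -0.0016] F [ 0.   0.1 -1. ] gap 0.0527 turn deg [-0.    0.   -0.03] shift cm in goal axes [-0.02  0.01  0.04]
[-77.8 -72.1  72.8  73.8] ((549.4860229492188, 107.6822509765625), (159.82968139648438, 68.0964584350586), 25.304683685302734)
-90 91 [-11.1  12. ]
-60 141 [-11.1  12. ]
-30 242 [-25.7  12.1]
0 350 [-33.   34.9]
30 269 [-10.8  11.8]
60 204 [-10.8  12. ]
```

The pin's far end is 74 mm ahead of the tool, so its centre is 36 mm back. Regripping there.

Request:
{"fn": "send_rows", "kwargs": {"targets": [[0.6,[-1.8,0,0],[0,0,0]],[0.6,[-1.8,0,0],[0,0,0]],[0.6,[0,0,0],[0,0,0]],[0,[0,0,0],[0,0,0]],[0,[0,0,0],[0,0,0]],[0,[0,0,0],[0,0,0]],[0,[0,0,0],[0,0,0]],[0,[0,0,0],[0,0,0]],[0,[0,0,0],[0,0,0]],[0,[0,0,-2],[0,0,0]],[0,[0,0,-4],[0,0,0]],[0,[0,0,-5],[0,0,0]],[0,[0,0,-5],[0,0,0]],[0,[0,0,-2],[0,0,-4.9]],[0,[0,0,0],[0,0,0]]]}}

```text
time: 13.52
ee_pos: [0.5187, 0.1059, 0.1799]
tool_rot: [0.99, 0.143, 0.002, 0.0]
wrist_force: [-0.2, -1.0, -1.6]
finger_gap: 0.0233
finger_force: 30.0
```

```bash
python3 - <<'E'
from h import *
delta(.541,-.163,.178,16.5); print(sense()["finger_force"])
s=sense(); T=R.from_quat(s["tool_rot"])
for n in ("scene","top"):
    c=camera(n); S=cloud(c); p=T.inv().apply(S.reshape(-1,3)-s["ee_pos"])*1000
    q=p[(abs(p[:,0])<130)&(abs(p[:,1])<16)&(p[:,2]>-40)&(p[:,2]<15)]
    print(n,len(q),np.percentile(q[:,0],[0.5,99.5]).round(1))
    for lo in (-115,-90,-60,-30,15,40,70,90):
        a=q[(q[:,0]>=lo)&(q[:,0]<lo+20)]
        if len(a)>5: print(lo,len(a),"y",np.percentile(a[:,1],[3,97]).round(1),"z",np.percentile(a[:,2],[3,97]).round(1))
E
```

```text
t 13.53 pos [0.5187 0.1059 0.1799] F [-0.2 -1.  -1.6] gap 0.0233 turn deg [ 0.04 -0.17 -0.08] shift cm in goal axes [-5.5  26.42  0.19]
29.999285638332367
scene 1705 [-72.3 109.2]
-90 12 y [-11.1  -6.2] z [-21.9 -15.2]
-60 59 y [-10.4   1.5] z [-26.1 -17.4]
-30 100 y [-9.5  7. ] z [-26.7 -19.5]
15 174 y [-9.  12.1] z [-25.7 -13.7]
40 187 y [-9.2 12. ] z [-25.7 -13.9]
70 200 y [-8.9 12.2] z [-25.7 -14.5]
90 408 y [-9.  11.9] z [-25.6  -4.3]Traceback (most recent call last):
  File "<stdin>", line 7, in <module>
    return _quantile_unchecked(
        a, q, axis, out, overwrite_input, method, keepdims, weights)
    return _ureduce(a,
                    func=_quantile_ureduce_func,
    ...<5 lines>...
                    overwrite_input=overwrite_input,
                    method=method)
    r = func(a, **kwargs)
    result = _quantile(arr,
                       quantiles=q,
    ...<2 lines>...
                       out=out,
                       weights=wgt)
    slices_having_nans = np.isnan(arr[-1, ...])
                                  ~~~^^^^^^^^^
IndexError: index -1 is out of bounds for axis 0 with size 0
```

The pin is held centred and level, its centre 13.7 mm above the reported TCP height. Carrying it over the holder.

Request:
{"fn": "send_rows", "kwargs": {"targets": [[0,[-0.92,4.4,0],[0,0,0]],[0,[-0.92,4.4,0],[0,0,0]],[0,[-0.92,4.4,0],[0,0,0]],[0,[-0.92,4.4,0],[0,0,0]],[0,[-0.92,4.4,0],[0,0,0]],[0,[-0.92,4.4,0],[0,0,0]],[0,[0,0,2.5],[0,0,0]],[0,[0,0,2.5],[0,0,0]],[0,[0,0,1.6],[0,0,0]],[0,[0,0,0],[0,0,0]],[0,[0,0,0],[0,0,0]]]}}

```text
time: 15.0
ee_pos: [0.5402, -0.1629, 0.113]
tool_rot: [0.99, 0.143, 0.0, 0.0]
wrist_force: [0.6, 0.3, -0.8]
finger_gap: 0.0237
finger_force: 30.0
```

```bash
python3 - <<'E'
from h import *
delta(.541,-.163,.056,16.5)
c=camera("scene"); S=cloud(c); cv2.imwrite("pics/s4.png",cv2.resize(c["color"][150:350,120:370,::-1],None,fx=3,fy=3))
c=camera("top"); cv2.imwrite("pics/t4.png",c["color"][...,::-1])
a=np.radians(16.5); u=np.array([np.cos(a),np.sin(a)]); w=np.array([-u[1],u[0]]); o=np.array([.541,-.163])
for nm,Q in (("scene",S),("top",cloud(c))):
    p=Q.reshape(-1,3); x=(p[:,:2]-o)@u; y=(p[:,:2]-o)@w
    b=(abs(y)<.03)
    m=b&(abs(x)<.13)&(p[:,2]>.108)&(p[:,2]<.134)
    for lo in (-.11,-.08,.02,.045,.07,.09):
        k=m&(x>lo)&(x<lo+.02)
        if k.sum()>5: print(nm,"pin",lo,k.sum(),"y",np.percentile(y[k],[3,97]).round(4),"z",np.percentile(p[k,2],[50,97]).round(4))
    for sg in (-1,1):
        k=b&(abs(x*sg-.055)<.012)&(p[:,2]>.07)&(p[:,2]<.105)
        if k.sum()>5: print(nm,"clip",sg,k.sum(),"y",np.percentile(y[k],[1,99]).round(4),"z",p[k,2].max().round(3))
E
```

```text
t 15.0 pos [ 0.5402 -0.1629  0.113 ] F [ 0.6  0.3 -0.8] gap 0.0237 turn deg [ 0.01 -0.03 -0.03] shift cm in goal axes [0.07 0.04 5.7 ]
scene pin -0.08 9 y [-0.0106 -0.009 ] z [0.1328 0.1331]
scene pin 0.02 46 y [-0.0107  0.0117] z [0.1319 0.1339]
scene pin 0.045 47 y [-0.0101  0.0117] z [0.1323 0.1339]
scene pin 0.07 47 y [-0.0108  0.0116] z [0.1322 0.1338]
scene pin 0.09 194 y [-0.0104  0.0113] z [0.1274 0.1337]
scene clip -1 102 y [-0.0216  0.025 ] z 0.104
scene clip 1 218 y [-0.0256  0.0246] z 0.105
top pin -0.11 49 y [-0.01    0.0124] z [0.1307 0.1333]
top pin -0.08 48 y [-0.0102  0.0128] z [0.1309 0.134 ]
top pin 0.045 28 y [0.0097 0.0124] z [0.1312 0.1339]
top pin 0.07 47 y [-0.0102  0.0125] z [0.1322 0.1334]
top pin 0.09 35 y [-0.0098  0.0124] z [0.131  0.1339]
top clip -1 132 y [-0.0249  0.026 ] z 0.105
top clip 1 66 y [0.0082 0.0254] z 0.105
```

View pics/s4.png

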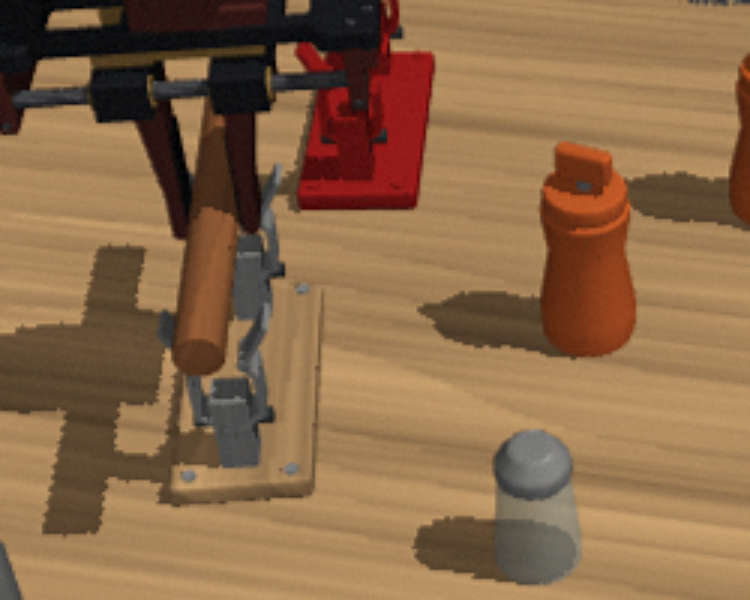

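The scene crop shows the pin (200,300) lined up over the clips at (235,400) and (250,270). It is within 1 mm across and 1 mm along. Pressing down.

Request:
{"fn": "send_rows", "kwargs": {"targets": [[0,[0.07,0,1.5],[0,0,0]],[0,[0,0,1.0],[0,0,0]],[0,[0,0,0.5],[0,0,0]],[0,[0,0,0.4],[0,0,0]],[0,[0,0,0.4],[0,0,0]],[0,[0,0,0.3],[0,0,0]],[0,[0,0,0.3],[0,0,0]]]}}

```text
time: 15.98
ee_pos: [0.542, -0.1631, 0.0699]
tool_rot: [0.99, 0.143, 0.002, 0.001]
wrist_force: [-0.6, 0.7, 7.6]
finger_gap: 0.0233
finger_force: 30.0
```

Request:
{"fn": "send_rows", "kwargs": {"targets": [[0,[0,0,0.3],[0,0,0]],[0,[0,0,0.3],[0,0,0]],[0,[0,0,0.3],[0,0,0]]]}}

```text
time: 16.35
ee_pos: [0.5409, -0.1629, 0.0596]
tool_rot: [0.99, 0.143, 0.0, 0.0]
wrist_force: [0.5, -0.3, -0.1]
finger_gap: 0.0233
finger_force: 30.0
```

Request:
{"fn": "send_rows", "kwargs": {"targets": [[0,[0,0,0.3],[0,0,0]],[0,[0,0,0.1],[0,0,0]],[0,[0,0,0],[0,0,0]]]}}

```text
time: 16.73
ee_pos: [0.5402, -0.1629, 0.0563]
tool_rot: [0.99, 0.143, -0.0, 0.0]
wrist_force: [-3.6, 0.6, 12.3]
finger_gap: 0.0232
finger_force: 30.0
```

It snapped in and is now bottoming out (12 N at the home height). I'll press slightly more, then look before letting go.

Request:
{"fn": "send_rows", "kwargs": {"targets": [[0,[0,0,0.1],[0,0,0]],[0,[0,0,0],[0,0,0]]]}}

```text
time: 16.98
ee_pos: [0.5402, -0.163, 0.0562]
tool_rot: [0.99, 0.143, -0.0, 0.0]
wrist_force: [-7.5, 1.3, 19.8]
finger_gap: 0.0235
finger_force: 30.0
```

```bash
cat > chk.py <<'E'
from h import *
delta(.541,-.163,.056,16.5)
a=np.radians(16.5); u=np.array([np.cos(a),np.sin(a)]); w=np.array([-u[1],u[0]]); o=np.array([.541,-.163])
for nm in ("scene","top"):
    p=cloud(camera(nm)).reshape(-1,3); x=(p[:,:2]-o)@u; y=(p[:,:2]-o)@w
    m=(abs(y)<.014)&(p[:,2]>.05)&(p[:,2]<.11); e=x[m&(p[:,2]<.084)&(abs(x)<.14)]; print(nm,"x range",e.min().round(4),e.max().round(4))
    for lo in (-.11,-.09,.02,.07,.09):
        k=m&(x>lo)&(x<lo+.018)
        if k.sum()>5: print(nm,lo,k.sum(),"y",np.percentile(y[k],[3,97]).round(4),"z",np.percentile(p[k,2],[90,97]).round(4))
E
python3 chk.py
```

```text
t 16.98 pos [ 0.5402 -0.163   0.0562] F [-7.5  1.3 19.8] gap 0.0235 turn deg [ 0.04  0.03 -0.06] shift cm in goal axes [0.07 0.03 0.02]
scene x range -0.1018 0.1095
scene 0.02 118 y [-0.0101  0.0106] z [0.0822 0.083 ]
scene 0.07 156 y [-0.0102  0.0109] z [0.0822 0.0827]
scene 0.09 285 y [-0.0105  0.0107] z [0.0818 0.0823]
top x range -0.1134 0.1063
top -0.11 187 y [-0.0091  0.0122] z [0.0825 0.0832]
top -0.09 185 y [-0.0092  0.0123] z [0.083  0.0837]
top 0.07 165 y [-0.0094  0.0118] z [0.0827 0.0834]
top 0.09 147 y [-0.0098  0.0118] z [0.0829 0.0838]
```

The pin's top is at 82–83 mm at both ends, so it is home (70 + 12 mm). Letting go and backing off.

Request:
{"fn": "send_rows", "kwargs": {"targets": [[0,[0,0,-0.2],[0,0,0]],[0.7,[0,0,0],[0,0,0]],[0.7,[0,0,0],[0,0,0]],[0.7,[0,0,0],[0,0,0]],[0.7,[0,0,0],[0,0,0]],[0.7,[0,0,0],[0,0,0]],[0.7,[0,0,0],[0,0,0]],[0.7,[0,0,-2],[0,0,0]],[0.7,[0,0,-4],[0,0,0]],[0.7,[0,0,-5],[0,0,0]],[0.7,[0,0,-4],[0,0,0]],[0.7,[0,0,0],[0,0,0]],[0.7,[0,0,0],[0,0,0]]]}}

```text
time: 18.7
ee_pos: [0.54, -0.1629, 0.2059]
tool_rot: [0.99, 0.143, -0.0, -0.0]
wrist_force: [-0.0, 0.3, -0.4]
finger_gap: 0.0612
finger_force: 0.0
```

```bash
python3 chk.py; python3 - <<'E'
from h import *
cv2.imwrite("pics/s5.png",camera("scene")["color"][...,::-1])
E
```

```text
t 18.7 pos [ 0.54   -0.1629  0.2059] F [-0.   0.3 -0.4] gap 0.0612 turn deg [-0.01  0.04 -0.04] shift cm in goal axes [ 0.1   0.04 14.99]
scene x range -0.1129 0.1099
scene -0.11 92 y [-0.0091  0.0114] z [0.0823 0.083 ]
scene -0.09 88 y [-0.0096  0.0105] z [0.082  0.0831]
scene 0.02 122 y [-0.0107  0.0106] z [0.0822 0.0828]
scene 0.07 154 y [-0.0104  0.0108] z [0.0822 0.0829]
scene 0.09 282 y [-0.0105  0.0106] z [0.0814 0.0825]
top x range -0.1133 0.1065
top -0.11 188 y [-0.0093  0.0124] z [0.0829 0.0837]
top -0.09 185 y [-0.0089  0.0123] z [0.0827 0.0834]
top 0.09 117 y [-0.0102  0.0116] z [0.0825 0.0837]
```

View pics/s5.png

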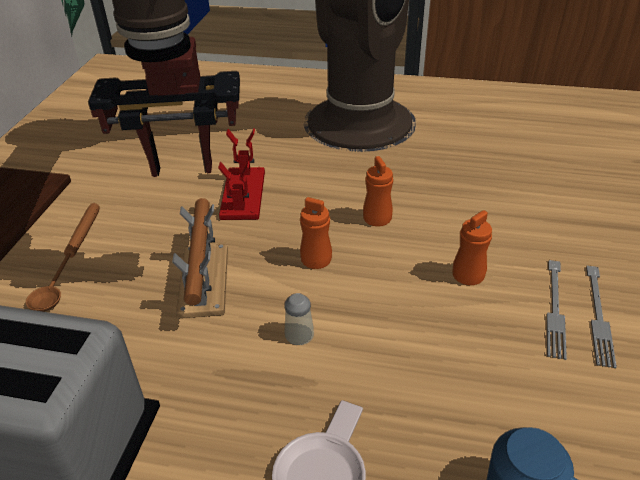

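The pin sits level in both clips at (200,250). The shaker (298,318) and all the grinders are standing, and the gripper is clear. Handing in.

```bash
python3 -c "from h import *; print(finish_job())"
```

```text
the job is handed in; nothing more can be done
None
```

The rolling pin is pressed fully home in both clips and let go, with the shaker and grinders still standing; the job was handed in at about 19 s (no verdict came back).

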